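# Walk the forming block square to the fence

## Robot

A 7-joint arm with a two-finger parallel gripper is mounted at the origin on a cart in front of the work surface, level with it; the furniture and walls round the work are solid. World frame = base frame: x ahead of the robot, y to its left, z up, the work surface at z = 0. Lengths are in mm, angles in rad, forces in N, time in s.
With the tool pointing down it reaches from about 425 to 875 mm from the base axis. Payload 4.7 kg.
Tool frame: the origin (TCP) lies at the very end of the fingers, on their centre line; the grasp point (between the pads) lies 19 mm behind it (bot.grasp_offset is the distance from the TCP to the grasp point, in mm); y points along the fingers, x is the direction in which the jaws open and shut, and the axes are right-handed (so a half turn about y gives the same grasp; the last joint's range is limited). The gripper opens to 87 mm and grips with 3 to 60 N. Pads are 19 mm wide; open, the fingers measure 117 mm over their backs; the gripper's body (75 mm by 190 mm) begins 51 mm behind the grasp point.
Start: joints at [-1.169, 0.321, -0.07, 1.45, 0.023, 1.371, -0.057], TCP at [245.83, 601.744, 193.987] pointing down, gripper open.
Joint ranges: [-2.86, 2.86], [-0.3, 2.09], [-1.38, 1.24], [0.06, 2.45], [-1.56, 4.7], [0.09, 2.05], [-2.69, 2.69]. Speed limits (rad/s): [2.57, 2.57, 3.14, 3.14, 3.14, 3.14, 3.14].

## Interface

Orientations are given as a unit quaternion [x, y, z, w].
In Python, from station import bot gives the robot as it stands. Calls block until the motion is done:
- bot.move_ptp(position, orientation): joint-space move of the TCP to a pose.
- bot.line_to(position, rotation=None, vel=150): straight line of the TCP; rotation=None keeps the orientation; vel is the mean speed in mm/s.
- bot.goto_joints(angles): joint-space move.
- bot.set_gripper(opening, strength=None): finger opening in mm; strength is the grip in N (None keeps the last); returns when the fingers have stopped.
- bot.dwell(seconds).
- bot.ik(position, orientation): joint angles nearest the present ones, or None.
- bot.grab_frame(name): name is "scene" or "top"; returns the picture (420x560x3 uint8, red, green, blue); there is no depth.
- bot.calibration(name): a dict with "intrinsics" (3x3 intrinsics, pixels), "R" (3x3) and "t" (3): a world point X has camera coordinates R X + t. Camera axes: x right, y down, z forward; pixel columns grow to the right and rows downward; lengths in mm; the calibration is good to about 2 mm. A picture is of the moment at which its call begins. calibration takes no time and is no camera call.
A pose or a line that the arm cannot do raises bot.MotionError and nothing moves.
- bot.close_job(): hands the job in, once; it reports no verdict.
Readings, each from a call of its own:
- bot.get_clock(): time.
- bot.get_joints(): joint angles.
- bot.get_dq(): joint speeds.
- bot.get_tau(): joint torques, N m.
- bot.get_position(): TCP position.
- bot.get_ee_rot(): TCP orientation.
- bot.get_contact_force(): force on the tool from outside, world axes, zero at the start.
- bot.get_ft_torque(): the same for the moment, N m.
- bot.get_width(): finger opening in mm.
Only numpy, scipy, OpenCV 4.12 (cv2) and the standard library are available. Lean on these libraries where they do the work, as an engineer would, in place of code of your own. Each camera call takes 0.05 s, during which the arm holds its last target.

## Task

The heavy forming block stands crooked, more or less end-on, in front of the stop fence. Without lifting it, walk it round by pushing alternate corners until one of its two long sides (either will do) faces the fence squarely, still clear of the fence; then push it forward until that side lies flat against the fence, its whole length on the fence. Do not let a corner strike the fence while the block is still crooked, and leave the tin, the small brass cube and the white dish where they are.

Things in the scene. Friction and masses are not known exactly. Their poses are not given: they have to be found in the camera images.
- die_block: Cast alloy forming block with round hollows in its top (treat as solid): 92 mm along its x, 140 mm along its y (its long way), 34 mm high, 0.75 to 1.15 kg; too wide to grip; sliding it takes about 4 to 12 N. Origin at the centre of its underside. Its long sides are the faces at x = -46 and +46 mm. At the start its long way lies 43 to 90 degrees off the fence line, to either side, clear of the fence.
- fence: Straight steel stop fence fixed to the bench, 280 mm long, 30 mm high, with a 50 mm deep flat foot and bolts behind it. Origin at bench level in the middle of its flat contact face, the face that looks to the robot; its y axis runs along the face, its x axis points from the face into the fence, away from the robot; z up.
- flux_tin: Bystander: small black round tin, 41 mm across, 24 mm high, standing loose to the left. Origin at the centre of its underside.
- doming_block: Bystander: small brass cube with round hollows, 42 mm, standing loose at the right, near the robot. Origin at the centre of its underside.
- enamel_dish: Bystander: shallow white round dish, 75 mm across, 15 mm high, standing loose at the left, near the robot. Origin at the centre of its underside.

How it is judged:
By the outcome, as a careful person would: the job done as asked, in the order asked, and still so for the second after the job is handed in, with the robot touching nothing.
It also fails if it takes over 58 s, if anything falls off the work surface, if the arm or the gripper's body presses on something with over 40 N, if the wrist force passes 120 N, or if a joint passes its speed limit or range.

## Working session

There is one attempt and no reset: what is moved stays moved. The work goes in short steps, each a Python script; the robot and the scene stay as the last script left them, time stands still between calls to the robot, and variables do not carry over. Pictures are saved under pics/ and viewed, and the job is handed in when it is done.

```bash
ls; mkdir -p pics
python3 - <<'E'
from station import bot
import cv2
for n in("scene","top"):
    cv2.imwrite(f"pics/{n}0.png",bot.grab_frame(n)[:,:,::-1])
    c=bot.calibration(n);print(c)
print(bot.get_clock(),bot.get_ee_rot(),bot.get_position(),bot.get_width())
E
```

```text
pics
{'intrinsics': array([[385.48671759,   0.        , 280.34519648],
       [  0.        , 385.48671759, 213.66201474],
       [  0.        ,   0.        ,   1.        ]]), 'R': array([[ 0.89481085, -0.44571709, -0.02549165],
       [-0.24897808, -0.45081762, -0.85718924],
       [ 0.37057181,  0.77336909, -0.51437028]]), 't': array([-405.20551792,  256.10744235,  600.32017739])}
{'intrinsics': array([[438.32688559,   0.        , 280.38142891],
       [  0.        , 438.32688559, 211.55808651],
       [  0.        ,   0.        ,   1.        ]]), 'R': array([[-0.00922346, -0.9999465 , -0.00468301],
       [-0.99676908,  0.00956763, -0.07974869],
       [ 0.07978923,  0.00393232, -0.996804  ]]), 't': array([161.17530379, 512.8335663 , 905.82808105])}
0.1 [ 0.58731978  0.39382465 -0.39478163 -0.58660471] [245.62175498 601.22380694 192.98846697] 87.07625527506733
```

```bash
sleep 1
```

```text
(no output)
```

View pics/top0.png

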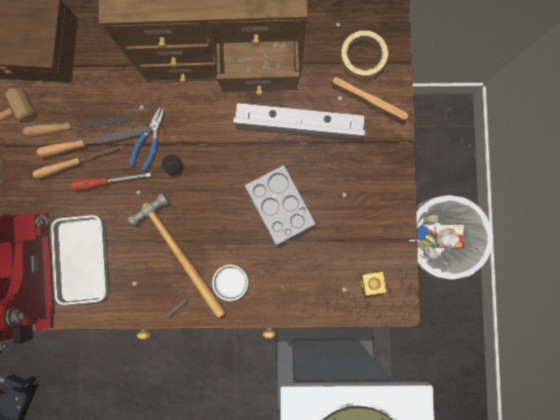

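View pics/scene0.png

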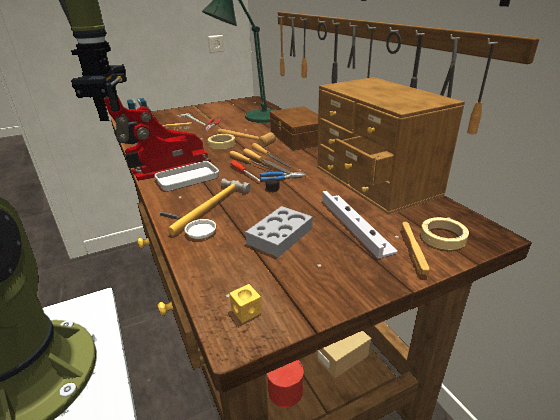

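The top view shows the block around (280,205), the fence around (300,119), the tin at (172,164), the dish at (230,282) and the cube at (374,284). I'll enlarge the middle to measure it.

```bash
python3 - <<'E'
import cv2
a=cv2.imread("pics/top0.png")
cv2.imwrite("pics/crop0.png",cv2.resize(a[90:260,220:380],None,fx=3.5*4/4,fy=3.5,interpolation=cv2.INTER_CUBIC))
E
cat > h.py <<'E'
import numpy as np,cv2
from station import bot
def px2w(p,z,n="top"):
    c=bot.calibration(n);K,R,t=c["intrinsics"],np.array(c["R"]),np.array(c["t"])
    d=R.T@np.linalg.inv(K)@np.array([p[0],p[1],1.]);o=-R.T@t
    return (o+d*(z-o[2])/d[2])[:2]
def w2px(X,n="top"):
    c=bot.calibration(n);q=c["intrinsics"]@(np.array(c["R"])@np.array(X,float)+np.array(c["t"]));return q[:2]/q[2]
E
```

```text
(no output)
```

View pics/crop0.png

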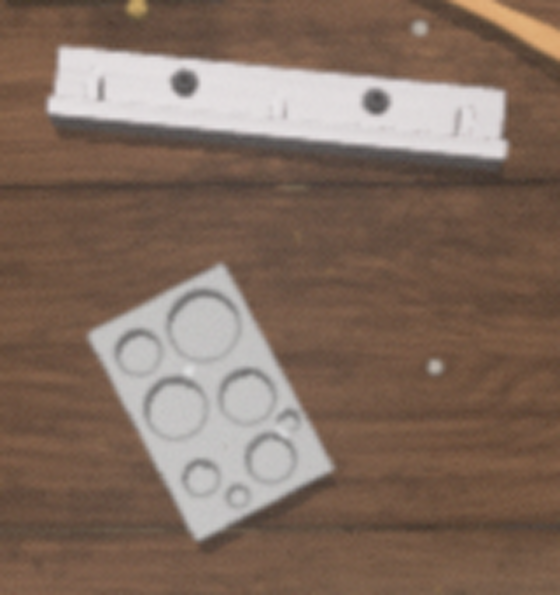

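The crop shows the top front edge of the fence from (48,113) to (506,157). The corners of the block's top are (88,333), (222,264), (334,468) and (198,541).

Run:
```python
from h import *
f=lambda u,v:(220+u/3.5,90+v/3.5)
F=[px2w(f(*p),30) for p in[(48,113),(506,157)]]
B=[px2w(f(*p),34) for p in[(88,333),(222,264),(334,468),(198,541)]]
print("F",F,np.linalg.norm(F[0]-F[1]),np.mean(F,axis=0))
d=F[0]-F[1];print("fence y-axis deg",np.degrees(np.arctan2(d[1],d[0])))
print("B",B,[np.linalg.norm(B[i]-B[i-1]) for i in range(4)],np.mean(B,axis=0))
d=B[1]-B[2];print("long",np.degrees(np.arctan2(d[1],d[0])));d=B[0]-B[3];print("long",np.degrees(np.arctan2(d[1],d[0])))
for n,p,z in[("tin",(172,164),12),("cube",(374,284),42),("dish",(230,282),15)]:print(n,px2w(p,z))
# tool down orientation
from scipy.spatial.transform import Rotation as R
print(R.from_quat(bot.get_ee_rot()).as_matrix().round(3))
```

```text
F [array([705.20811187, 253.89748271]), array([675.07814885, -23.76061015])] 279.2880792321635 [690.14313036 115.06843628]
fence y-axis deg 83.80680344090273
B [array([569.49780679, 229.59919345]), array([610.47036125, 148.98922573]), array([487.22802575,  83.67483693]), array([444.74304325, 164.81591058])] [np.float64(140.57248936040662), np.float64(90.42520176598387), np.float64(139.4799005005189), np.float64(91.59065220505825)] [527.98480926 156.76979167]
long 27.922120104006293
long 27.4421772570744
tin [620.12058764 389.05167975]
cube [362.79119444 -33.05057279]
dish [367.30045533 263.61661194]
[[ 0.378 -0.001 -0.926]
 [ 0.926 -0.002  0.378]
 [-0.002 -1.    -0.   ]]
```

Measured sizes agree with the given ones: block 140 x 91 mm, fence 279 mm. The block needs about +56° (CCW). Plan:
- **First push:** the far end of the right long side.
- **Second push:** the near end of the left long side.
- **Finish:** square it and push it forward with open fingers, giving two contact points.

```bash
cat >> h.py <<'E'
from scipy.spatial.transform import Rotation as Rot
FA=np.radians(83.81); FO=np.array([690.1,115.1]); FY=np.array([np.cos(FA),np.sin(FA)]); FX=np.array([np.sin(FA),-np.cos(FA)])
def quat(deg):
    a=np.radians(deg);x=np.array([np.cos(a),np.sin(a),0]);y=np.array([0,0,-1.]);return Rot.from_matrix(np.c_[x,y,np.cross(x,y)]).as_quat()
def u(deg): return np.array([np.cos(np.radians(deg)),np.sin(np.radians(deg))])
def best(p,deg):  # jaw angle or half turn nearest in joints
    q0=np.array(bot.get_joints());c=[]
    for d in(deg,deg+180):
        j=bot.ik(list(p),list(quat(d)))
        if j is not None:c.append((np.abs(np.array(j)-q0).max(),d,np.round(j,2)))
    return sorted(c,key=lambda t:t[0])
def tof(p): d=np.array(p)-FO;return np.round([d@FX,d@FY],1)
def snap(k,corners=False):
    im=bot.grab_frame("top")[:,:,::-1]
    cv2.imwrite(f"pics/{k}.png",cv2.resize(im[90:260,200:380],None,fx=3.5,fy=3.5,interpolation=cv2.INTER_CUBIC))
def st(): print("t",round(bot.get_clock(),2),"p",np.round(bot.get_position(),1),"F",np.round(bot.get_contact_force(),1))
E
python3 - <<'E'
from h import *
n=u(117.7);c=np.array([610.5,149])-14*u(27.7);s=c-25*n
print(s,tof(s))
for d in(117.7,83.8,60,-62):print(best([*s,90],d),best([*(s+60*n),8],d))
E
```

```text
[609.72554038 120.35737072] [-80.5  -3.4]
[(np.float64(1.130415756243117), 297.7, array([-0.64,  0.35,  0.49,  1.67, -0.18,  1.16, -1.19])), (np.float64(1.947754016812207), 117.7, array([-0.46,  0.33,  0.28,  1.66, -0.1 ,  1.16,  1.89]))] [(np.float64(1.2068204878555275), 297.7, array([-0.7 ,  0.41,  0.44,  1.77, -0.2 ,  1.  , -1.26])), (np.float64(1.841300200999748), 117.7, array([-0.49,  0.39,  0.19,  1.77, -0.08,  1.  ,  1.78]))]
[(np.float64(1.3717092183894914), 83.8, array([-0.51,  0.34,  0.33,  1.66, -0.12,  1.16,  1.31])), (np.float64(1.7038481465336577), 263.8, array([-0.68,  0.36,  0.55,  1.67, -0.2 ,  1.17, -1.76]))] [(np.float64(1.273634071104192), 83.8, array([-0.55,  0.39,  0.26,  1.77, -0.11,  1.  ,  1.22])), (np.float64(1.7726312901843706), 263.8, array([-0.75,  0.42,  0.51,  1.78, -0.24,  1.01, -1.83]))]
[(np.float64(0.964825850175926), 60, array([-0.53,  0.34,  0.36,  1.67, -0.13,  1.16,  0.91])), (np.float64(1.9046296485139365), 240, array([-1.05,  0.52,  1.07,  1.68, -0.48,  1.23, -1.96]))] [(np.float64(0.8723769400188249), 60, array([-0.58,  0.39,  0.3 ,  1.77, -0.13,  1.  ,  0.82])), (np.float64(1.9090997643800047), 240, array([-1.15,  0.62,  1.07,  1.79, -0.61,  1.11, -1.97]))]
[(np.float64(1.1252347383339079), -62, array([-0.64,  0.35,  0.49,  1.67, -0.18,  1.16, -1.18])), (np.float64(1.9528785677026208), 118, array([-0.46,  0.33,  0.28,  1.66, -0.1 ,  1.16,  1.9 ]))] [(np.float64(1.2016967234594376), -62, array([-0.7 ,  0.41,  0.44,  1.77, -0.2 ,  1.  , -1.26])), (np.float64(1.8463446206669714), 118, array([-0.49,  0.39,  0.19,  1.77, -0.08,  1.  ,  1.79]))]
```

Run:
```python
from h import *
bot.set_gripper(0,20); print(bot.get_width())
n=u(117.7);c=np.array([610.5,149])-14*u(27.7);s=c-27*n;Q=list(quat(122))
bot.move_ptp([*s,90],Q);st()
bot.line_to([*s,9],vel=150);st()
d=u(129)
for L in(15,30,45,60):
    bot.line_to([*(s+L*d),9],vel=60);st()
snap("p1")
```

```text
0.5903549040381328
t 3.83 p [610.5 120.   90.1] F [-0.4 -0.5 -0.2]
t 4.52 p [611.3 118.9   9.7] F [ 0.4 -0.4  0.4]
t 4.92 p [601.1 131.2   9.6] F [ 0.7 -0.4 -0.5]
t 5.32 p [591.5 142.6   9. ] F [0.1 0.6 0.6]
t 5.72 p [582.1 154.2   9. ] F [0.1 0.5 0.4]
t 6.12 p [572.6 165.8   9. ] F [0.  0.7 0.8]
```

View pics/p1.png

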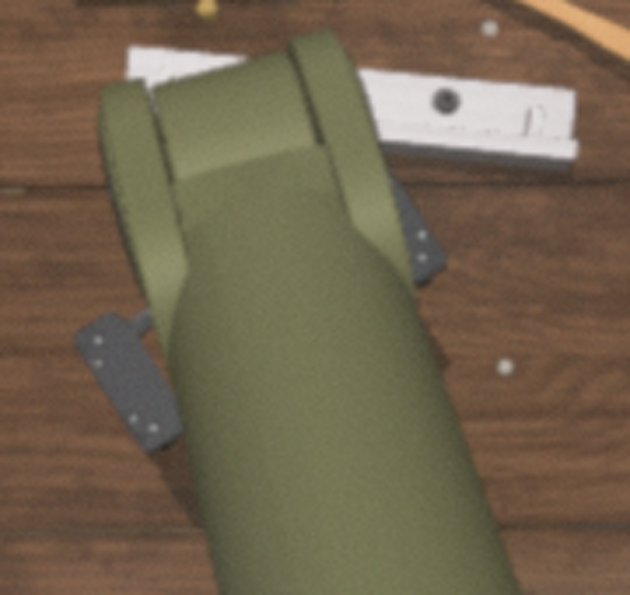

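The arm hides the block from the top camera, so I'll use the scene camera.

```bash
cat >> h.py <<'E'
def scn(k):
    im=bot.grab_frame("scene")[:,:,::-1]
    cv2.imwrite(f"pics/{k}.png",cv2.resize(im[160:330,190:410],None,fx=3.5,fy=3.5,interpolation=cv2.INTER_CUBIC))
E
python3 -c "
from h import *
scn('s1')"
```

```text
(no output)
```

View pics/s1.png

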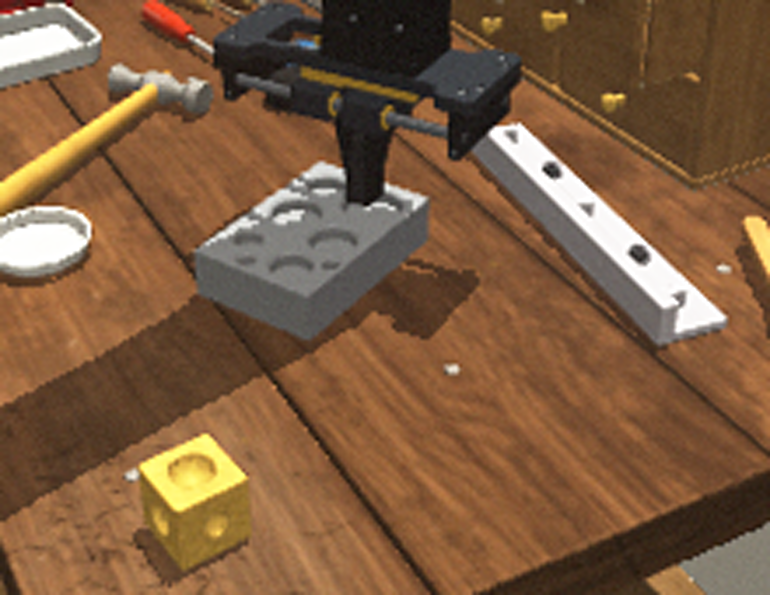

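```bash
python3 -c "
from h import *
g=lambda X:np.round((w2px(X,'scene')-[190,160])*3.5)
p=bot.get_position();print(p,g(p),g([p[0],p[1],34]))
for c in[(569.5,229.6),(610.5,149),(487.2,83.7),(444.7,164.8)]:print(c,g([*c,34]))
print([px2w(np.array(q)/3.5+[190,160],34,'scene') for q in[(325,163),(430,200),(308,292),(197,255)]])
"
```

```text
[573.06273309 165.04616538   9.09283186] [365. 233.] [365. 202.]
(569.5, 229.6) [318. 162.]
(610.5, 149) [424. 199.]
(487.2, 83.7) [304. 298.]
(444.7, 164.8) [190. 252.]
[array([573.57891126, 226.26277697]), array([613.58833146, 146.08310511]), array([492.32757803,  88.71307934]), array([447.37495509, 160.01454945])]
```

```bash
python3 -c "
from h import *
bot.dwell(0.1);st();scn('s2');print(bot.get_tau(),bot.get_ft_torque())"
```

```text
t 6.32 p [573.1 164.9   9. ] F [0.4 0.3 0.5]
[-8.01781425e-02 -4.57158458e+01  3.00774068e+00 -2.65363777e+01
  5.68861503e-02  6.29700883e-02  2.78699017e-04] [ 0.03521795  0.08020648 -0.01565514]
```

View pics/s2.png

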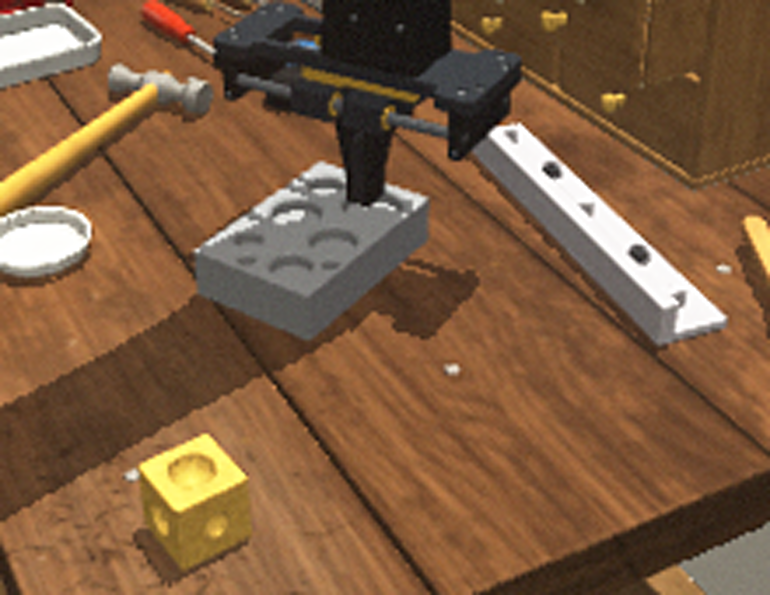

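The scene view shows the block unmoved and the fingertip seeming to end on its top. I'll lift the tool and check where the tip really is.

```bash
python3 -c "
from h import *
p=bot.get_position()
bot.line_to([p[0],p[1],60],vel=150);st()
g=lambda X:np.round((w2px(X,'scene')-[190,160])*3.5)
p=bot.get_position();print(g(p))
scn('s3')"
```

```text
t 6.86 p [573.1 164.9  59.9] F [-0.4  0.7  0. ]
[365. 170.]
```

View pics/s3.png

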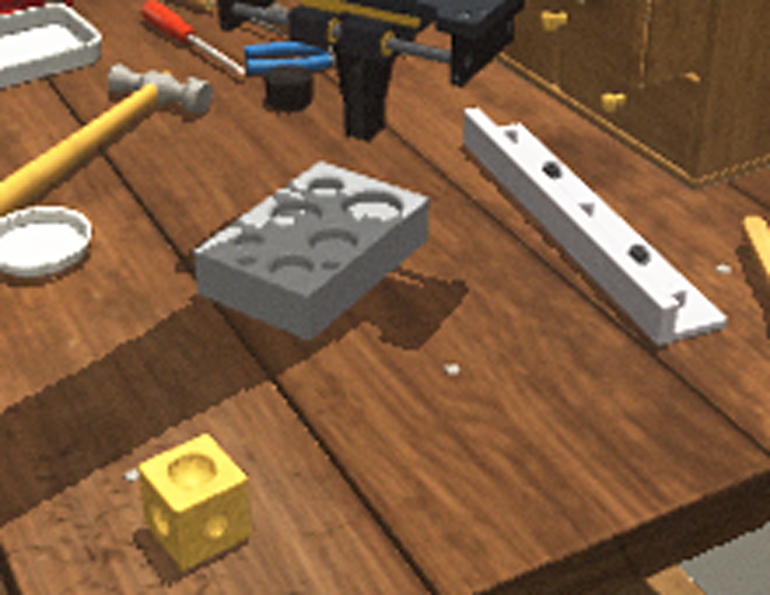

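The tip appears at (365,137), but its reported pose predicts (365,170). That puts it about 27 mm higher than reported, so it passed over the block. Next I'll go to clear bench and lower in small steps, watching the force.

Run:
```python
from h import *
n=u(117.7);c=np.array([610.5,149])-14*u(27.7);s=c-32*n
bot.line_to([*s,60],vel=200)
bot.line_to([*s,9],vel=200)
for z in(3,-3,-8,-12,-15):
    bot.line_to([*s,z],vel=60);F=np.array(bot.get_contact_force());print(z,F.round(1))
    if abs(F[2])>4:break
st();g=lambda X:np.round((w2px(X,'scene')-[190,160])*3.5)
p=bot.get_position();print(g(p),g([p[0],p[1],p[2]+27]))
scn('s4')
```

```text
3 [0.6 0.  0.6]
-3 [ 0.1  0.3 -0.1]
-8 [-1.3  0.2 -0. ]
-12 [-1.   0.3  0. ]
-15 [ 0.3  0.5 -0.2]
t 9.04 p [612.8 114.1 -15.2] F [ 0.3  0.5 -0.2]
[452. 283.] [453. 250.]
```

View pics/s4.png

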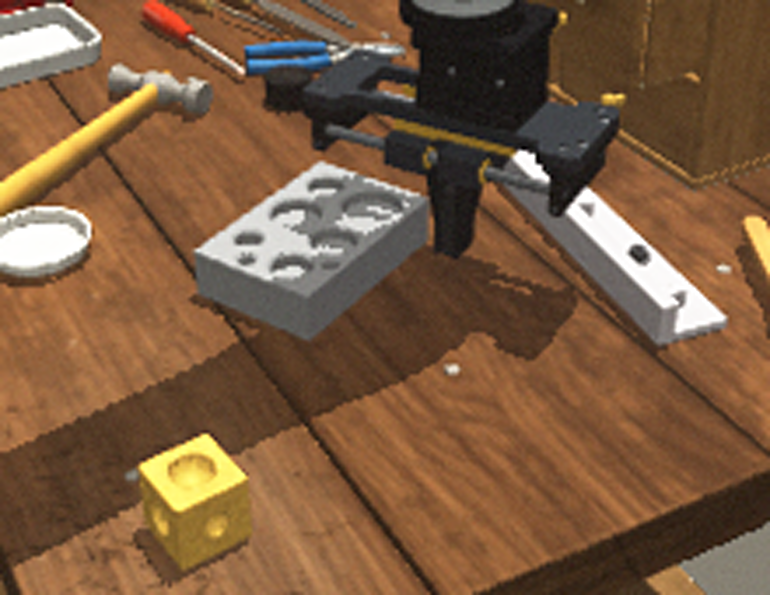

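Confirmed: the tip appears at (453,257), where a 22–27 mm raise puts it, so it sits about 10 mm above the bench. I'll push at reported z = -15.

Run:
```python
from h import *
p=np.array(bot.get_position())[:2];n=u(117.7);c=np.array([610.5,149])-14*u(27.7);s=c-32*n
d=u(129)
for L in(12,24,36,48,60):
    bot.line_to([*(s+L*d),-15],vel=70);st()
scn('s5')
```

```text
t 9.42 p [605.  124.6 -14.9] F [ 0.2  0.  -0.6]
t 9.74 p [597.4 133.5 -14.9] F [0.5 0.1 0.1]
t 10.07 p [590.5 142.5 -14.7] F [ 1.7 -0.6  0.8]
t 10.39 p [582.9 151.7 -14.8] F [1.8 0.7 0.7]
t 10.72 p [575.2 161.1 -14.9] F [2.8 0.4 0.6]
```

View pics/s5.png

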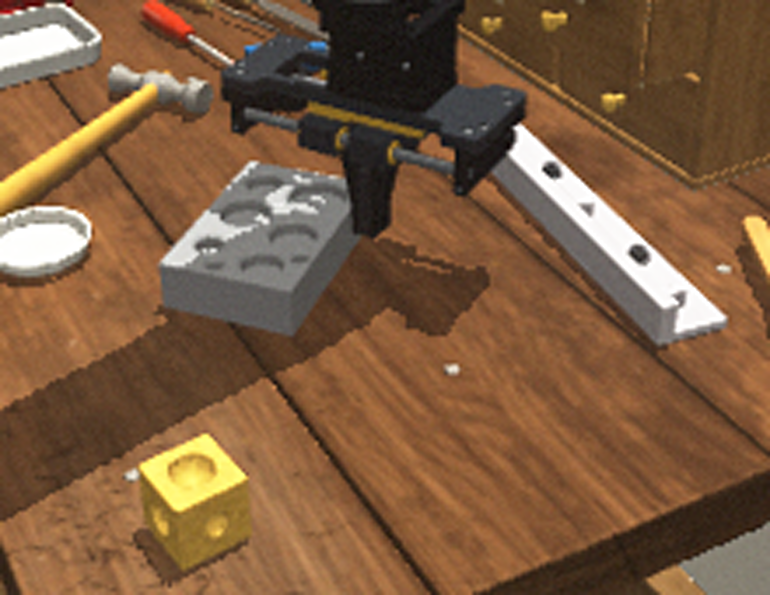

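The block has turned. Its top corners in the crop are (252,160), (291,295) and (161,262).

```bash
cat >> h.py <<'E'
def pose(pts,n,s,off,z=34):
    """pts: dict of corner idx->crop px; corners block frame: 0 far-left... fits rigid"""
    W=np.array([px2w(np.array(q)/s+off,z,n) for q in pts.values()])
    L=np.array([{0:(70,46),1:(70,-46),2:(-70,-46),3:(-70,46)}[k] for k in pts],float) # u=long axis, v=left
    a,b=L-L.mean(0),W-W.mean(0);th=np.arctan2((a[:,0]*b[:,1]-a[:,1]*b[:,0]).sum(),(a*b).sum())
    R=np.array([[np.cos(th),-np.sin(th)],[np.sin(th),np.cos(th)]]);t=W.mean(0)-R@L.mean(0)
    print("pose",t.round(1),"deg",np.degrees(th).round(1),"res",np.linalg.norm(L@R.T+t-W,axis=1).round(1),"fence",tof(t),"off",np.round(np.degrees(th)-83.8,1))
    return t,np.degrees(th)
E
python3 - <<'E'
from h import *
pose({0:(325,163),1:(430,200),2:(308,292),3:(197,255)},"scene",3.5,[190,160])
pose({0:(252,160),2:(291,295),3:(161,262)},"scene",3.5,[190,160])
E
```

```text
pose [531.7 155.3] deg 27.3 res [2.2 1.5 6.7 4.1] fence [-161.8   22.9] off -56.5
pose [506.  173.6] deg 40.5 res [1.8 2.5 1.1] fence [-189.3   38.3] off -43.3
```

Run:
```python
from h import *
t=np.array([503,175.]);a=40.5
R=np.c_[u(a),u(a+90)]
s=t+R@np.array([-57,46+26]);d=u(a-90+8);print(s,best([*s,-15],122))
p=np.array(bot.get_position())
bot.line_to([*(p[:2]+6*u(-60)),-13],vel=100)
bot.line_to([*(p[:2]+6*u(-60)),35],vel=250)
bot.line_to([*s,35],vel=300);snap("p5");scn("s6")
bot.line_to([*s,-15],vel=150);st()
for L in(20,35,50,65):
    bot.line_to([*(s+L*d),-15],vel=90);st()
scn('s7')
```

```text
[412.89660048 192.73069077] [(np.float64(0.3377481835760823), 122, array([-0.7 ,  0.13,  0.22,  2.14, -0.04,  0.87,  1.67])), (np.float64(3.1683868721935085), 302, array([-1.49,  0.23,  1.08,  2.17, -0.26,  0.88, -1.27]))]
t 12.66 p [413.4 192.3 -15.1] F [ 0.6 -0.1 -0.8]
t 13.03 p [428.9 179.5 -14.3] F [ 0.  -0.3  1.1]
t 13.35 p [438.5 169.7 -15. ] F [-3.  -0.9  0.9]
t 13.67 p [450.  159.4 -15.2] F [-2.2  0.4  0.2]
t 13.98 p [461.8 149.4 -15.1] F [-1.2  0.  -1.6]
```

View pics/s7.png

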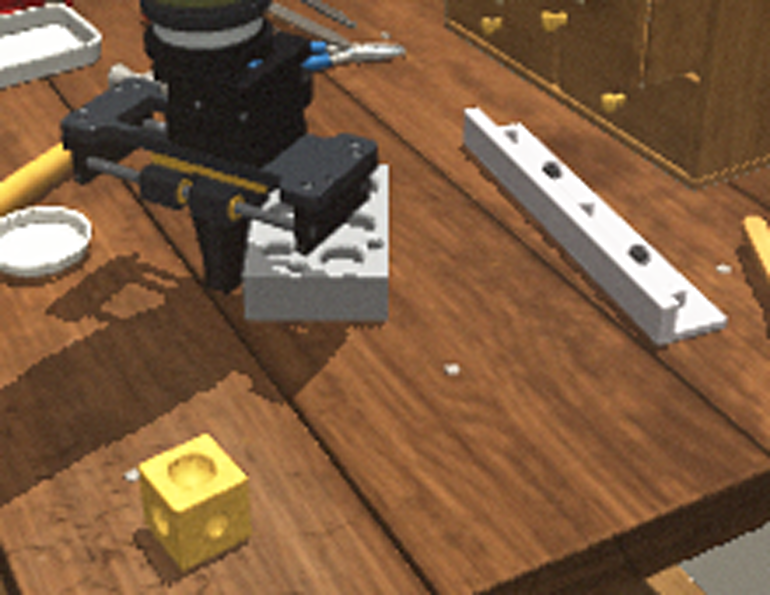

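View pics/p5.png

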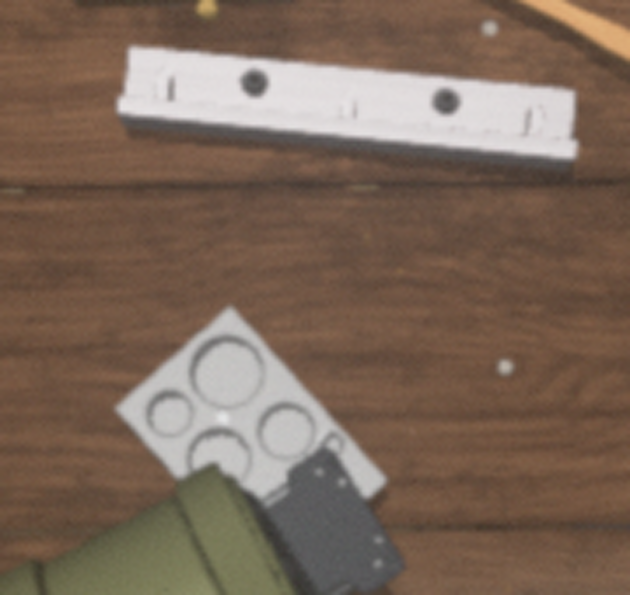

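In s7 the top corners are 3 at (245,277), 2 at (388,276) and 1 at (388,165). In p5, corners 0 (115,408), 1 (231,307) and 2 (387,482) give a cross-check of the pose before the push.

Run:
```python
from h import *
pose({0:(115,408),1:(231,307),2:(387,482)},"top",3.5,[200,90])
pose({1:(388,165),2:(388,276),3:(245,277)},"scene",3.5,[190,160])
```

```text
pose [501.8 174.7] deg 40.9 res [0.1 0.1 0.2] fence [-193.6   38.9] off -42.9
pose [537.8 162.6] deg 61.5 res [0.3 1.3 1. ] fence [-156.5   30.8] off -22.3
```

Run:
```python
from h import *
p=np.array(bot.get_position())[:2]
for L in(14,28,42):
    bot.line_to([*(p+L*u(-20)),-15],vel=90);st()
p=np.array(bot.get_position())[:2]
b=p-25*u(-10)
bot.line_to([*b,-15],vel=150)
bot.line_to([*b,35],vel=250)
b2=p-110*u(-6)  # retreat for view
try: bot.line_to([430,260,70],vel=300)
except bot.MotionError as e: print(e)
snap("p8");scn("s8");st()
```

```text
t 14.34 p [475.4 144.7 -15.1] F [-1.1 -0.7  0.2]
t 14.65 p [488.5 139.9 -15.1] F [-1.6 -0.6 -0.1]
t 14.96 p [501.7 135.1 -15. ] F [-1.8 -1.6 -0.6]
t 16.32 p [430.  258.3  68.9] F [-1.   0.2  0.4]
```

View pics/p8.png

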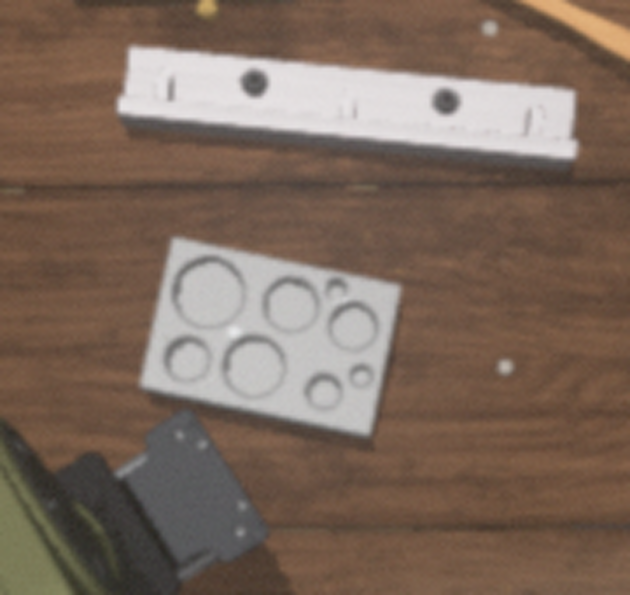

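View pics/s8.png

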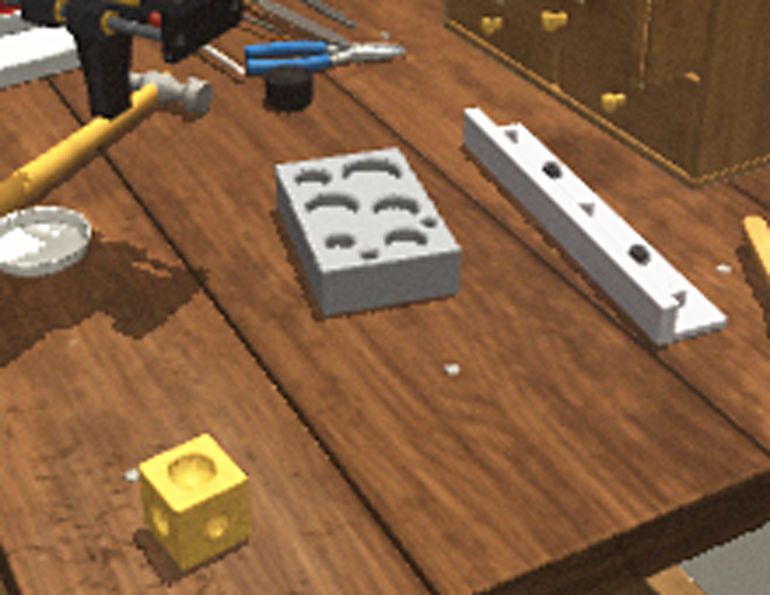

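The whole block is visible. Its corners in p8 are 0 (141,387), 1 (174,237), 2 (401,286) and 3 (371,438).

Run:
```python
from h import *
t,a=pose({0:(141,387),1:(174,237),2:(401,286),3:(371,438)},"top",3.5,[200,90])
print([tof(px2w(np.array(q)/3.5+[200,90],30)) for q in [(118,113),(576,157)]])
for d in (83.8,):
  for xf in (-200,-160,-100): print(best([*(FO+xf*FX+30*FY),-15],d))
```

```text
pose [566.6 161.6] deg 77.2 res [0.2 0.7 0.7 1.1] fence [-127.8   32.9] off -6.6
[array([1.000e-01, 1.396e+02]), array([   0. , -139.7])]
[(np.float64(0.3872300438679708), 83.8, array([-0.62,  0.26,  0.27,  1.99, -0.09,  0.9 ,  1.16])), (np.float64(3.1972220490199947), 263.8, array([-1.29,  0.45,  1.07,  2.01, -0.48,  0.96, -1.65]))]
[(np.float64(0.3348295632464542), 83.8, array([-0.59,  0.33,  0.29,  1.91, -0.12,  0.92,  1.21])), (np.float64(3.1124184089135345), 263.8, array([-1.21,  0.55,  1.07,  1.92, -0.57,  1.01, -1.56]))]
[(np.float64(0.32628572511711046), 83.8, array([-0.55,  0.44,  0.31,  1.77, -0.16,  0.96,  1.28])), (np.float64(3.0273267245567714), 263.8, array([-1.1 ,  0.68,  1.07,  1.78, -0.67,  1.09, -1.48]))]
```

Run:
```python
from h import *
Q=list(quat(83.8));P=lambda x,z:[*(FO+x*FX+31*FY),z]
bot.set_gripper(87);bot.move_ptp(P(-213,20),Q);st()
scn('s9');g=lambda X:np.round((w2px(X,'scene')-[190,160])*3.5)
p=np.array(bot.get_position())
for s in(-1,1):print(g([*(p[:2]+s*51*FY),p[2]]),g([*(p[:2]+s*51*FY),p[2]+25]))
```

```text
t 18.38 p [481.6 168.3  19.6] F [ 0.2  1.1 -0.9]
[265. 293.] [263. 260.]
[219. 214.] [216. 183.]
```

View pics/s9.png

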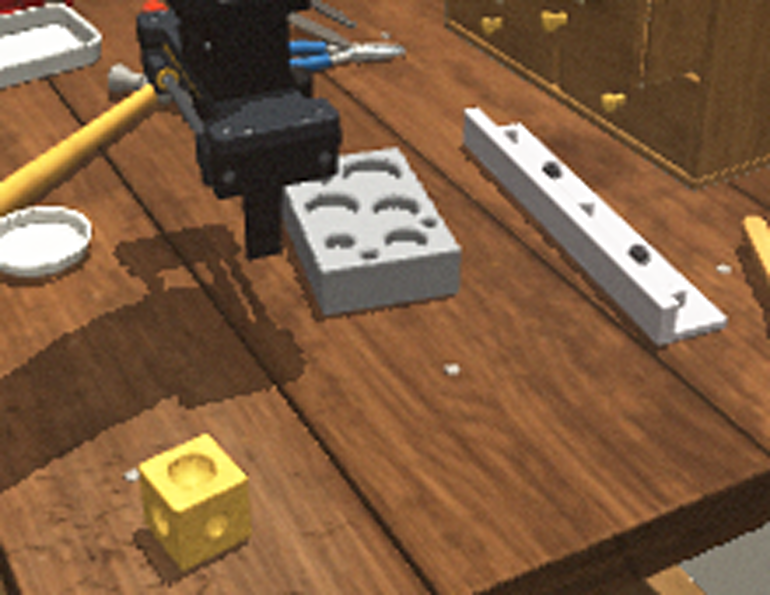

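The tip offset is the same with the gripper open: tip at (263,258). Next is the squaring push with two fingers, still clear of the fence.

Run:
```python
from h import *
P=lambda x,z:[*(FO+x*FX+31*FY),z]
bot.line_to(P(-213,-15),vel=120)
for x in(-195,-185,-175,-165,-160):
    bot.line_to(P(x,-15),vel=60);st()
bot.line_to(P(-185,-15),vel=100)
bot.line_to(P(-225,10),vel=200)
snap("p10");scn("s10");st()
```

```text
t 19.32 p [500.2 166.7 -14.8] F [ 0.6  0.8 -0.4]
t 19.63 p [509.6 165.6 -15.2] F [ 0.3 -0.3  0.1]
t 19.95 p [518.8 164.2 -15.4] F [-2.4 -0.8 -0.3]
t 20.27 p [528.8 164.1 -15.3] F [-3.1 -0.  -2. ]
t 20.52 p [533.5 163.8 -15.3] F [-5.2  1.1 -1. ]
t 21.4 p [471.1 170.   10.1] F [ 0.2 -0.4 -0.1]
```

View pics/p10.png

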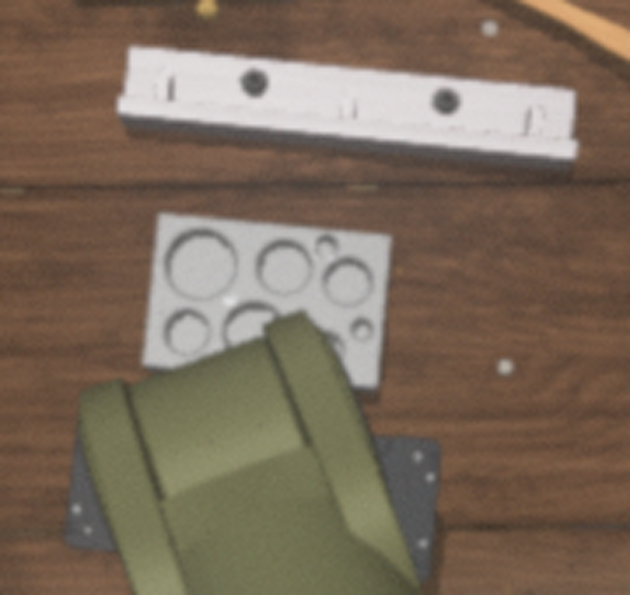

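View pics/s10.png

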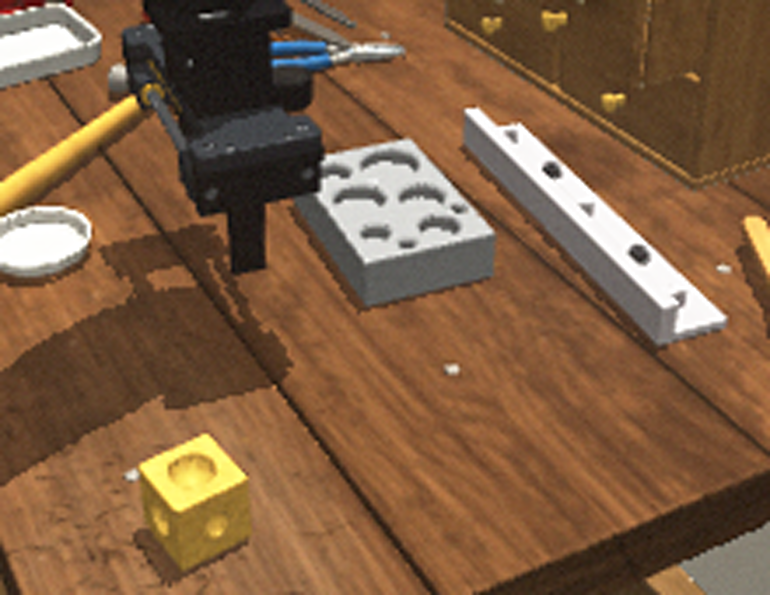

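The block now looks square. Its corners in p10 are 0 (142,365), 1 (159,213), 2 (392,236) and 3 (377,388).

Run:
```python
from h import *
pose({0:(142,365),1:(159,213),2:(392,236),3:(377,388)},"top",3.5,[200,90])
im=cv2.imread("pics/p10.png")
g=cv2.GaussianBlur(im,(0,0),2).astype(float).sum(2)
# sub-pixel edge of far side of block and fence front top edge
def edge(cols,r0,r1,rise):
    out=[]
    for c in cols:
        d=np.diff(g[r0:r1,c]);i=(d.argmax() if rise else d.argmin());out.append((c,r0+i+.5))
    return np.array(out)
def ln(E,z):
    k=np.polyfit(E[:,0],E[:,1],1)
    a,b=[px2w(np.array([c,np.polyval(k,c)])/3.5+[200,90],z) for c in(E[0,0],E[-1,0])];d=a-b
    print(np.degrees(np.arctan2(d[1],d[0])),tof(a),tof(b),np.abs(E[:,1]-np.polyval(k,E[:,0])).max())
ln(edge(range(175,380,5),195,255,True),34)
ln(edge(range(140,560,5),95,175,False),30)
```

```text
pose [588.7 163.9] deg 83.7 res [0.7 0.4 0.6 0.4] fence [-106.1   37.6] off -0.1
84.70000567096506 [-61.3  98. ] [-59.4 -22.7] 17.581010452961692
83.61880418786136 [ -0.2 126.1] [  -1. -127.] 1.6530862947588503
```

The block is square to within measurement (-0.1°), with 60 mm of clearance. Now I'll push it forward with two fingers, slowing down near contact and watching the force.

Run:
```python
from h import *
P=lambda x,z:[*(FO+x*FX+37*FY),z]
bot.line_to(P(-200,-15),vel=150)
bot.line_to(P(-168,-15),vel=100)
for x in(-140,-120,-108):
    bot.line_to(P(x,-15),vel=50);st()
for x in np.arange(-106.5,-92,1.5):
    bot.line_to(P(x,-15),vel=12);f=np.array(bot.get_contact_force())[:2]
    print(x,(f@FX).round(1),(f@FY).round(1),tof(np.array(bot.get_position())[:2]))
    if f@FX<-20:break
scn("s11");st()
```

```text
t 22.97 p [551.8 167.9 -15.4] F [-7.3  1.1  5.5]
t 23.52 p [573.1 165.5 -15.6] F [-5.   0.8  0.5]
t 23.91 p [586.  163.8 -15.6] F [-2.5  1.9 -2.2]
-106.5 -5.8 1.5 [-108.1   37.2]
-105.0 -6.1 0.8 [-106.6   37. ]
-103.5 -5.9 -0.7 [-105.2   37. ]
-102.0 -5.4 0.1 [-103.7   36.9]
-100.5 -5.6 0.4 [-102.2   36.9]
-99.0 -8.5 0.2 [-101.9   36.9]
-97.5 -12.5 -0.9 [-101.9   36.9]
-96.0 -15.8 -1.0 [-102.1   36.9]
-94.5 -19.5 -1.9 [-102.2   36.9]
-93.0 -24.4 -1.8 [-102.2   36.8]
t 26.71 p [592.5 162.8 -15.6] F [-24.5   0.3  16.5]
```

View pics/s11.png

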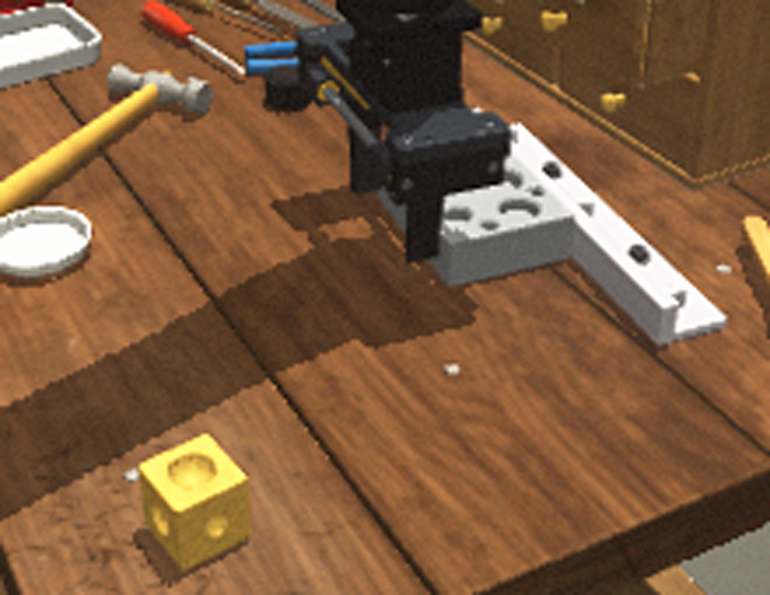

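The tool stalled at -102 mm with the force climbing steadily, which is where a flush block would stop it. I'll back off and inspect.

Run:
```python
from h import *
P=lambda x,z:[*(FO+x*FX+37*FY),z]
bot.line_to(P(-130,-14),vel=60)
bot.line_to(P(-150,60),vel=200)
bot.line_to([400,300,100],vel=300);st()
snap("p12");scn("s12")
cv2.imwrite("pics/full12.png",bot.grab_frame("top")[:,:,::-1])
```

```text
t 28.82 p [400.8 298.3  99. ] F [-0.2 -0.9  0.6]
```

View pics/p12.png

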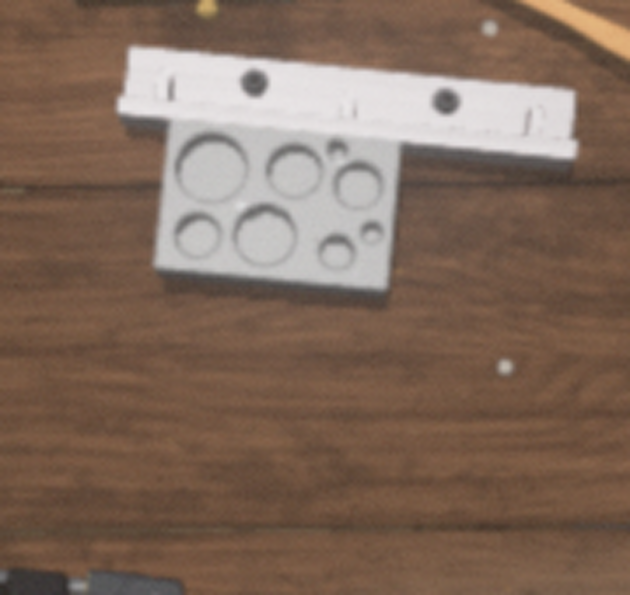

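View pics/s12.png

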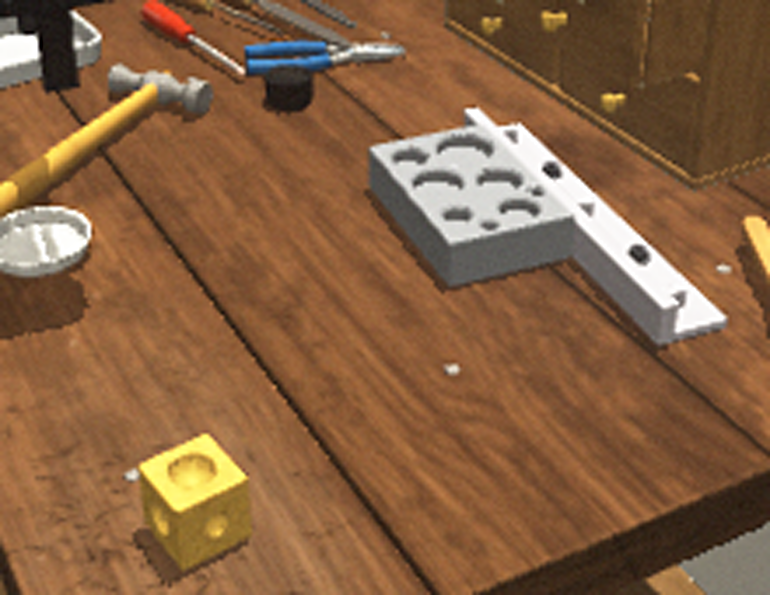

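View pics/full12.png

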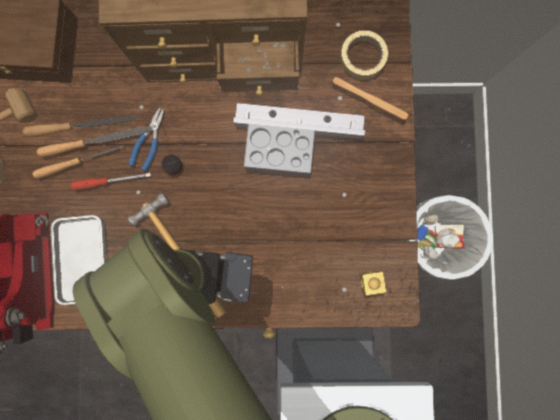

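```bash
python3 - <<'E'
from h import *
pose({0:(155,268),1:(170,121),2:(401,144),3:(389,291)},"top",3.5,[200,90])
a,b=[px2w(np.array(q)/3.5+[200,90],34) for q in[(155,268),(389,291)]];print(np.degrees(np.arctan2(*(a-b)[::-1])),tof(a),tof(b))
E
python3 - <<'E'
import cv2,numpy as np
a=cv2.imread('pics/scene0.png').astype(int)
b=cv2.imread('pics/s12.png').astype(int)
c=cv2.resize(a[160:330,190:410].astype(np.uint8),None,fx=3.5,fy=3.5,interpolation=cv2.INTER_CUBIC).astype(int)
for n,(x0,y0,x1,y1) in dict(cube=(130,430,255,575),dish=(0,200,95,270),tin=(262,68,315,112)).items():print(n,np.abs(b-c)[y0:y1,x0:x1].mean())
E
```

```text
pose [646.1 156.7] deg 83.9 res [1.1 0.8 1.2 1.2] fence [-48.3  36.6] off 0.1
83.75079302030959 [-93.3 106.8] [-93.4 -34.4]
cube 4.04888275862069
dish 20.830526315789474
tin 2.949399656946827
```

Near side is parallel within 0.1°. The dish outline is unchanged from before; that difference is the arm's shadow. Handing in.

```bash
python3 -c "
from h import *
st();bot.close_job()"
```

```text
t 28.98 p [401.3 297.9  99.2] F [ 0.3 -0.1 -0.5]
the job is handed in; nothing more can be done
```

The block now lies with one long side flat against the fence, and I handed the job in at about 29 s of the 58 s allowed.

**What I did:** I turned the block about 56° by pushing first its far right corner, then its near left corner (in two strokes). I then squared it with the open fingers, 60 mm clear of the fence and within 0.1° in the picture. A slow two-finger push took it forward until the arm stalled against the fence at 24 N.

**Last checks**
- **Angle:** the block is parallel to the fence within about 0.1°.
- **Position:** it covers about -34 to +107 mm along the fence, which runs ±140 mm, so its whole length is on it.
- **Contact:** the camera puts the block's near edge 93.3 mm from the fence face, against 92 mm for perfect contact. That is within the 2 mm calibration error, and the firm stall also indicates it is flush.
- **Other items:** the tin and the cube look unmoved. The dish area differed between the first and last pictures, which I put down to the arm's shadow, because its outline had not shifted.

**Disagreement found:** the fingertips were about 25 mm higher than the reported tool position. My first push therefore passed over the block without touching it, costing about 5 s. I checked the offset in the pictures and lowered the tool to suit.

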